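Weigh out spacer collars on a dial scale

TASK

Weigh out a batch of steel spacer collars on the dial scale: thread them one at a time over the spindle of its pan, each lying flat on the pan or on the collar below, until the needle rests between the two heavy marks of the dial, and leave the spare collars on the table. Feel for the spindle gently: the pan must never be pressed so hard that the needle comes to the stop pin, and the castle nuts lying among the collars stay where they are.

Things in the scene. Friction and masses are not known exactly. Their poses are not given: they have to be found in the camera images.
- collar_0_mid (a point): centre of a loose plain steel spacer collar (body collar_0): a ring 34 mm across and 18 mm high with a 14 mm round through hole; about 100 g, each a little different (85 to 115 g); lies flat on the table at the start, so this point is 9 mm above it; z axis along the hole. The four collars look alike
- collar_1_mid (a point): centre of another such collar (body collar_1)
- collar_2_mid (a point): centre of another such collar (body collar_2)
- collar_3_mid (a point): centre of another such collar (body collar_3)
- collar_0: the same collar as its _mid point; origin at the centre of the underside, z up along the hole
- collar_1: the same collar as its _mid point; origin at the centre of the underside, z up along the hole
- collar_2: the same collar as its _mid point; origin at the centre of the underside, z up along the hole
- collar_3: the same collar as its _mid point; origin at the centre of the underside, z up along the hole
- nut_0: castle nut, six-sided, 25x22x18 mm, with slots on top, solid, not to be moved; origin at the centre of its underside
- nut_2: castle nut, six-sided, 25x22x18 mm, with slots on top, solid, not to be moved; origin at the centre of its underside
- nut_3: castle nut, six-sided, 25x22x18 mm, with slots on top, solid, not to be moved; origin at the centre of its underside
- scale: dial scale, fixed; origin on the table under the pan axis, x from dial to back. Housing 96x96 mm, 38 high; dial 72 mm across centred 86 mm towards -x, top edge 52 mm up; pan 74 mm across, flat top 66 mm up when unloaded. Beware of the bench grinder close on the robot's left (its shield ends at x 0.09, y 0.18, z 0.24): a big shoulder clears it if the tool leans about 40 degrees, wrist to the right
- pan_axis (a point): point on the pan's turning axis at its flat top; sinks with the pan, does not turn. A steel spindle 10 mm thick stands 60 mm high on the pan, its top 7 mm a cone narrowing to 4 mm. It stands 9 mm OFF this axis; the pan is found turned to any angle, so on which side is not measured. Pushing the spindle sideways (1 to 2 N) turns the pan, so the cone draws into a hole up to about 3 mm off
- pan (a joint): how far the pan has sunk on its spring, m: 1 mm for each newton, so about 1 mm for a collar; 0.0005 to 0.0017 when unloaded. A press of up to 4 N is harmless, even over three collars
- needle (a joint): needle of the dial, rad, clockwise from its zero tick, 0.5 rad for each mm that the pan sinks (0.49 rad for 100 g). Starts at 0.25 to 0.85: the empty pan is not trimmed. The two heavy marks, joined by a thick arc, are at 1.45 and 2.09; this span is wider than any one collar's weight (up to 0.57 rad). Two or three collars are needed. Stop pin at 4.9; past 4.8 counts as at the pin
Things that resemble listed ones, but are neither listed nor needed, are in the scene too. What is shaped like the collar_1 but purple is not meant.

How it is judged:
By the outcome, as a careful person would: the job done as asked, in the order asked, and still so for the second after the job is handed in, with the robot touching nothing.
It also fails if it takes over 72 s, if anything falls off the work surface, if the arm or the gripper's body presses on something with over 40 N, if the wrist force passes 120 N, or if a joint passes its speed limit or range.

ROBOT

A 6-joint arm with a two-finger parallel gripper is mounted at the origin on a cart in front of the work surface, level with it; the furniture and walls round the work are solid. World frame = base frame: x ahead of the robot, y to its left, z up, the work surface at z = 0. Lengths are in m, angles in rad, forces in N, time in s.
With the tool pointing down it reaches from about 0.35 to 0.875 m from the base axis. Payload 15.5 kg.
Tool frame: the origin (TCP) lies at the very end of the fingers, on their centre line; the grasp point (between the pads) lies 19 mm behind it; y points along the fingers, x is the direction in which the jaws open and shut, and the axes are right-handed (so a half turn about y gives the same grasp; the last joint's range is limited). The gripper opens to 85 mm and grips with 20 to 120 N. Pads are 22 mm wide; open, the fingers measure 114 mm over their backs; the gripper's body (76 mm by 85 mm) begins 54 mm behind the grasp point. The pads swing forward as they close: fully open they stand 13 mm farther back than shut.
Start: joints at [-1.413, 0.494, 1.345, -0, 1.302, -0.096], TCP at [0.156, -0.605, 0.205] pointing down, gripper open.
Joint ranges: [-2.91, 2.91], [-0.82, 2.16], [0.22, 2.67], [-1.22, 4.37], [0.12, 2.79], [-3.08, 3.08]. Speed limits (rad/s): [1.89, 1.89, 2.57, 3.01, 3.01, 3.01].

INTERFACE

Orientations are given as a 3x3 rotation matrix whose columns are the frame's x, y, z axes.
In Python, from station import robot, kin, status, grab_frame, job gives the robot as it stands. The module is installed in compiled form; this text tells all that it offers. Calls block until the motion is done:
- robot.reach(position, orientation): joint-space move of the TCP to a pose.
- robot.servo_line(position, max_speed=0.15, rot=None): straight line of the TCP; rot=None keeps the orientation; max_speed is the mean speed in m/s.
- robot.move_joints(angles): joint-space move.
- robot.gripper_open() and robot.close_gripper(effort=None): open the fingers fully, or close them until they stop; effort is the grip in N (None keeps the last).
- robot.wait(seconds).
- kin.inverse_kinematics(position, orientation): joint angles nearest the present ones, or None.
- status.state(): the state.
- grab_frame(name): name is "scene" or "top" or "wrist"; returns a dict with "frame" (400x640x3 uint8, red, green, blue), "depth" (400x640 float32, m along the optical axis (not along the pixel's ray), 0 where there is no reading), "fx", "fy", "cx", "cy" (pixels), "rvec" (rotation vector, rad) and "tvec" (3), from world to camera coordinates, as OpenCV has them; the wrist camera has in their place "hand_eye" (4x4, takes a point from camera to tool coordinates, whose origin is the TCP and whose axes are the tool frame's). Camera axes: x right, y down, z forward; pixel columns grow to the right and rows downward; lengths in m; the calibration is good to about 2 mm. A picture is of the moment at which its call begins: read the wrist's pose just before it.
A pose or a line that the arm cannot do raises robot.IKError and nothing moves.
- job.finish_job(): hands the job in, once; it reports no verdict.
The state is a dict: "time_s": time; "qpos": joint angles; "qvel": joint speeds; "joint_torque": joint torques, N m; "position": TCP position; "ee_rot": TCP orientation; "force": force on the tool from outside, world axes, zero at the start; "ft_torque": the same for the moment, N m; "finger_gap": finger opening in m.
Only numpy, scipy, OpenCV 4.12 (cv2) and the standard library are available. Lean on these libraries where they do the work, as an engineer would, in place of code of your own. Each camera call takes 0.05 s, during which the arm holds its last target.

## Working session

There is one attempt and no reset: what is moved stays moved. The work goes in short steps, each a Python script; the robot and the scene stay as the last script left them, time stands still between calls to the robot, and variables do not carry over. Pictures are saved under pics/ and viewed, and the job is handed in when it is done.

```bash
mkdir -p pics; cat > h.py <<'E'
import numpy as np, cv2
from station import robot, kin, status, grab_frame, job
def save(f,n): cv2.imwrite('pics/'+n,cv2.cvtColor(f['frame'],cv2.COLOR_RGB2BGR))
def pose(f,st=None):
    # camera->world R,t
    if 'rvec' in f and f.get('rvec') is not None:
        R=cv2.Rodrigues(np.array(f['rvec'],float))[0]; t=np.array(f['tvec'],float).ravel()
        return R.T,-R.T@t
    H=np.array(f['hand_eye']); Rt=np.array(st['ee_rot']); 
    return Rt@H[:3,:3], Rt@H[:3,3]+np.array(st['position'])
def onplane(f,uv,z,st=None):
    R,c=pose(f,st); uv=np.atleast_2d(uv).astype(float)
    d=np.c_[(uv[:,0]-f['cx'])/f['fx'],(uv[:,1]-f['cy'])/f['fy'],np.ones(len(uv))]@R.T
    return c+d*((z-c[2])/d[:,2])[:,None]
def cloud(f,st=None):
    R,c=pose(f,st); v,u=np.mgrid[0:400,0:640]; d=f['depth']
    P=np.stack([(u-f['cx'])/f['fx']*d,(v-f['cy'])/f['fy']*d,d],-1)
    return P@R.T+c
E
python3 - <<'E'
from h import *
s=status.state(); print(s['time_s'],s['position'],s['force'],s['finger_gap'],np.round(s['ee_rot'],2))
for n in ['scene','top','wrist']:
    s=status.state();f=grab_frame(n); save(f,n+'0.png'); R,c=pose(f,s); print(n,c,R[:,2],f['fx'])
    np.savez(n+'0.npz',**f, ee=s['ee_rot'],p=s['position'])
E
```

```text
0.0 [ 0.15627488 -0.60473877  0.20409362] [-0.44468517  0.20097117 -0.71274634] 0.08513293693050429 [[ 0.25 -0.    0.97]
 [-0.97  0.    0.25]
 [-0.   -1.    0.  ]]
scene [-0.07497342 -0.89027335  0.46648014] [ 0.63712724  0.60925791 -0.472095  ] 459.1099222784097
top [ 0.41684288 -0.35903666  0.93233174] [ 0.07053731  0.01114082 -0.99744693] 391.4841350577968
wrist [ 0.22783044 -0.5860963   0.37400579] [-0.28178573 -0.07133435 -0.95682193] 290.1952322975911
```

View pics/scene0.png

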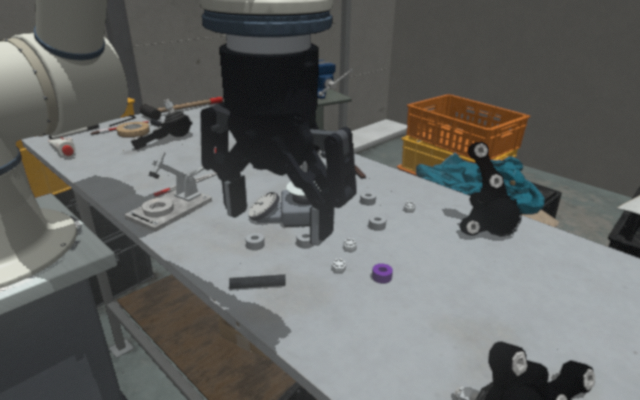

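View pics/top0.png

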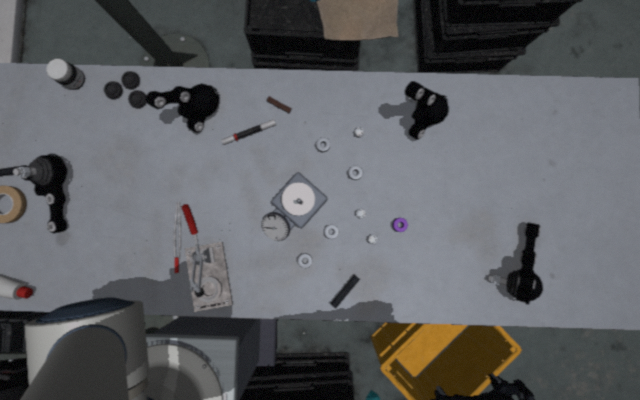

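View pics/wrist0.png

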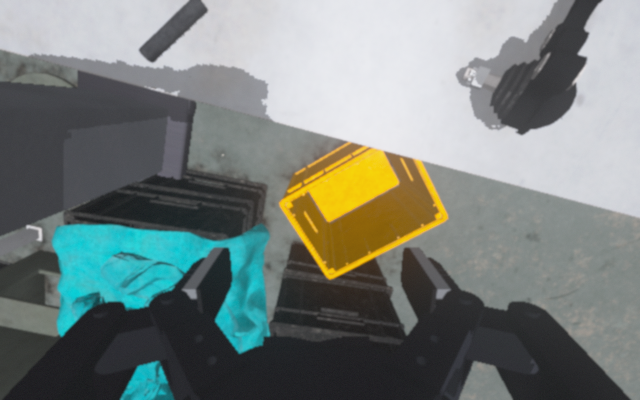

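```bash
python3 - <<'E'
from h import *
f=dict(np.load('top0.npz')); 
pts={'c0':(323,145),'c1':(355,172),'c2':(331,231),'c3':(305,260),'n0':(359,132),'n2':(360,213),'n3':(372,239),'pur':(400,225)}
g=cv2.cvtColor(f['frame'],cv2.COLOR_RGB2GRAY)
C=cloud(f)
for k,(u,v) in pts.items():
    # high mask by depth
    m=(C[v-12:v+13,u-12:u+13,2]>0.009)&(C[v-12:v+13,u-12:u+13,2]<0.035)
    yy,xx=np.nonzero(m); 
    c=np.array([xx.mean()+u-12,yy.mean()+v-12]) if len(xx) else (u,v)
    print(k,len(xx),np.round(c,1),np.round(onplane(f,c,0.016)[0],4),np.round(C[v-4:v+5,u-4:u+5,2].max(),3))
print('pan',onplane(f,(298,198),0.066),'dial',onplane(f,(276,226),0.04))
cv2.imwrite('pics/topcrop.png',cv2.resize(cv2.cvtColor(f['frame'],cv2.COLOR_RGB2BGR)[110:280,220:430],None,fx=3.5,fy=3.5,interpolation=cv2.INTER_CUBIC))
# IK samples
from scipy.spatial.transform import Rotation as Ro
pan=onplane(f,(298,198),0.066)[0]
for lean in [0,20,40]:
  for yaw in range(-180,181,45):
    Rz=Ro.from_euler('z',yaw,degrees=True).as_matrix()
    x=Rz@[1,0,0]; 
    # tool y down, leaned about jaw x axis
    R0=np.c_[[1,0,0],[0,0,-1],[0,1,0]]
    R=Rz@Ro.from_euler('x',lean,degrees=True).as_matrix()@R0
    q=kin.inverse_kinematics(pan+[0,0,0.12],R)
    print(lean,yaw,np.round(R[:,1],2),None if q is None else np.round(q,2))
E
```

```text
c0 138 [322.5 144.1] [ 0.6109 -0.3493  0.016 ] 0.022
c1 136 [354.6 172.2] [ 0.5458 -0.4267  0.016 ] 0.932
c2 132 [330.7 231.5] [ 0.4052 -0.3739  0.016 ] 0.932
c3 138 [304.3 260.4] [ 0.3366 -0.3141  0.016 ] 0.021
n0 73 [358.3 131.7] [ 0.6428 -0.4334  0.016 ] 0.02
n2 71 [360. 213.] [ 0.4499 -0.4413  0.016 ] 0.02
n3 74 [371.9 239.1] [ 0.3901 -0.4701  0.016 ] 0.932
pur 145 [399.5 224.5] [ 0.4257 -0.5338  0.016 ] 0.023
pan [[ 0.47783144 -0.29860586  0.066     ]] dial [[ 0.41448073 -0.24868017  0.04      ]]
0 -180 [ 0.  0. -1.] [-0.66  0.43  1.52 -0.    1.19  2.48]
0 -135 [ 0.  0. -1.] [-0.66  0.43  1.52  0.    1.19  1.69]
0 -90 [ 0.  0. -1.] [-0.66  0.43  1.52 -0.    1.19  0.91]
0 -45 [ 0.  0. -1.] [-0.66  0.43  1.52 -0.    1.19  0.12]
0 0 [ 0.  0. -1.] [-0.66  0.43  1.52 -0.    1.19 -0.66]
0 45 [ 0.  0. -1.] [-0.66  0.43  1.52 -0.    1.19 -1.45]
0 90 [ 0.  0. -1.] [-0.66  0.43  1.52 -0.    1.19 -2.24]
0 135 [ 0.  0. -1.] [-0.66  0.43  1.52  0.    1.19 -3.02]
0 180 [ 0.  0. -1.] [-0.66  0.43  1.52 -0.    1.19  2.48]
20 -180 [ 0.   -0.34 -0.94] [-0.47  0.38  1.68 -0.38  0.95  2.88]
20 -135
[... 359 characters left out ...]
7 -0.18  1.58 -2.09]
20 135 [-0.24 -0.24 -0.94] [-0.46  0.5   1.45 -0.34  1.32 -2.7 ]
20 180 [-0.   -0.34 -0.94] [-0.47  0.38  1.68 -0.38  0.95  2.88]
40 -180 [ 0.   -0.64 -0.77] [-0.26  0.44  1.81 -0.9   0.91 -2.82]
40 -135 [ 0.45 -0.45 -0.77] None
40 -90 [ 0.64  0.   -0.77] [-1.04  0.34  2.03  1.07  0.68 -0.3 ]
40 -45 [ 0.45  0.45 -0.77] [-1.08  0.53  1.63  0.69  1.3  -0.59]
40 0 [ 0.    0.64 -0.77] [-0.92  0.72  1.21  0.41  1.79 -0.95]
40 45 [-0.45  0.45 -0.77] [-0.7   0.83  0.96  0.06  2.05 -1.48]
40 90 [-0.64  0.   -0.77] [-0.48  0.8   1.03 -0.32  1.94 -2.07]
40 135 [-0.45 -0.45 -0.77] [-0.3   0.64  1.37 -0.6   1.51 -2.5 ]
40 180 [-0.   -0.64 -0.77] [-0.26  0.44  1.81 -0.9   0.91 -2.82]
```

View pics/topcrop.png

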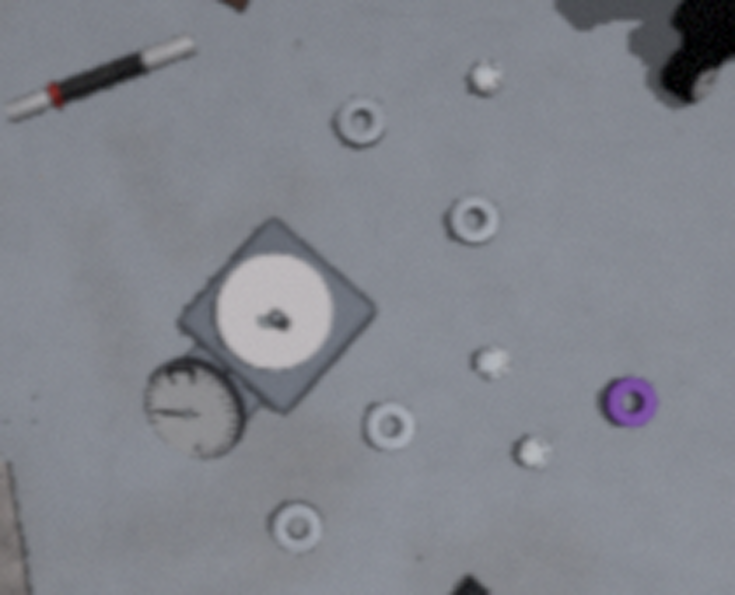

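```bash
cat >> h.py <<'E'
from scipy.spatial.transform import Rotation as Ro
def RR(lean,yaw):
    return Ro.from_euler('z',yaw,degrees=True).as_matrix()@Ro.from_euler('x',lean,degrees=True).as_matrix()@np.c_[[1,0,0],[0,0,-1],[0,1,0]]
E
python3 - <<'E'
from h import *
T={'c0':(.611,-.349,.01),'c1':(.546,-.427,.01),'c2':(.405,-.374,.01),'c3':(.337,-.314,.01),'panlo':(.478,-.299,.07),'panhi':(.478,-.299,.18)}
for lean in [25,32,40]:
  for yaw in [-75,-60,-45,-30,-15,0]:
    o=[]
    for k,p in T.items():
      q=kin.inverse_kinematics(np.array(p),RR(lean,yaw)); o.append(k+':'+('--' if q is None else ' '.join('%.2f'%a for a in (q[0],q[4],q[2]))))
    print(lean,yaw,o)
E
```

```text
25 -75 ['c0:-0.80 0.67 1.59', 'c1:-0.96 0.76 1.57', 'c2:-1.14 0.65 1.89', 'c3:-1.23 0.56 2.10', 'panlo:-0.92 0.66 1.89', 'panhi:-0.92 0.90 1.78']
25 -60 ['c0:-0.82 0.85 1.49', 'c1:-0.97 0.93 1.46', 'c2:-1.14 0.80 1.79', 'c3:-1.22 0.70 2.00', 'panlo:-0.94 0.82 1.80', 'panhi:-0.94 1.05 1.70']
25 -45 ['c0:-0.83 1.02 1.38', 'c1:-0.97 1.09 1.35', 'c2:-1.12 0.95 1.69', 'c3:-1.20 0.83 1.91', 'panlo:-0.94 0.97 1.70', 'panhi:-0.94 1.19 1.60']
25 -30 ['c0:-0.82 1.18 1.27', 'c1:-0.95 1.25 1.23', 'c2:-1.09 1.08 1.59', 'c3:-1.16 0.95 1.82', 'panlo:-0.92 1.11 1.60', 'panhi:-0.92 1.33 1.51']
25 -15 ['c0:-0.79 1.33 1.15', 'c1:-0.93 1.39 1.12', 'c2:-1.05 1.19 1.50', 'c3:-1.11 1.06 1.73', 'panlo:-0.89 1.24 1.50', 'panhi:-0.89 1.45 1.41']
25 0 ['c0:-0.76 1.47 1.04', 'c1:-0.89 1.51 1.02', 'c2:-1.01 1.29 1.43', 'c3:-1.05 1.14 1.66', 'panlo:-0.85 1.35 1.42', 'panhi:-0.85 1.56 1.33']
32 -75 ['c0:-0.85 0.66 1.65', 'c1:-1.02 0.76 1.61', 'c2:-1.22 0.70 1.92', 'c3:-1.33 0.64 2.13', 'panlo:-1.00 0.67 1.95', 'panhi:-1.00 0.88 1.85']
32 -60 ['c0:-0.88 0.86 1.53', 'c1:-1.03 0.96 1.48', 'c2:-1.21 0.87 1.80', 'c3:-1
[... 821 characters left out ...]
', 'c1:-1.10 1.02 1.50', 'c2:-1.29 0.97 1.79', 'c3:-1.40 0.89 1.99', 'panlo:-1.10 0.93 1.86', 'panhi:-1.10 1.10 1.78']
40 -45 ['c0:-0.94 1.13 1.39', 'c1:-1.08 1.23 1.33', 'c2:-1.25 1.14 1.64', 'c3:-1.34 1.04 1.85', 'panlo:-1.08 1.11 1.70', 'panhi:-1.08 1.29 1.63']
40 -30 ['c0:-0.92 1.34 1.22', 'c1:-1.05 1.44 1.15', 'c2:-1.20 1.31 1.50', 'c3:-1.27 1.19 1.72', 'panlo:-1.04 1.29 1.55', 'panhi:-1.04 1.47 1.48']
40 -15 ['c0:-0.88 1.54 1.04', 'c1:-1.00 1.63 0.98', 'c2:-1.13 1.46 1.36', 'c3:-1.19 1.32 1.60', 'panlo:-0.99 1.46 1.41', 'panhi:-0.99 1.63 1.34']
40 0 ['c0:-0.83 1.73 0.86', 'c1:-0.95 1.81 0.81', 'c2:-1.06 1.58 1.25', 'c3:-1.11 1.43 1.50', 'panlo:-0.92 1.60 1.28', 'panhi:-0.92 1.78 1.21']
```

```bash
cat >> h.py <<'E'
LEAN,YAW=35,-45
R=RR(LEAN,YAW); D=np.array([R[0,1],R[1,1],0]); D/=np.linalg.norm(D)  # lean horizontal dir
def st(): 
    s=status.state(); return s
E
python3 - <<'E'
from h import *
robot.reach(np.array([.405,-.37,.23]),R)
s=status.state();f=grab_frame('wrist'); save(f,'w1.png'); np.savez('w1.npz',**f,ee=s['ee_rot'],p=s['position']); print(s['time_s'],s['position'],s['force'],s['qpos'])
E
```

```text
1.3583 [ 0.40462795 -0.37071456  0.22989827] [ 0.33203436 -0.30887065  0.08260221] [-1.21137691  0.46947728  1.51418988  0.55269355  1.4578814  -0.57385698]
```

View pics/w1.png

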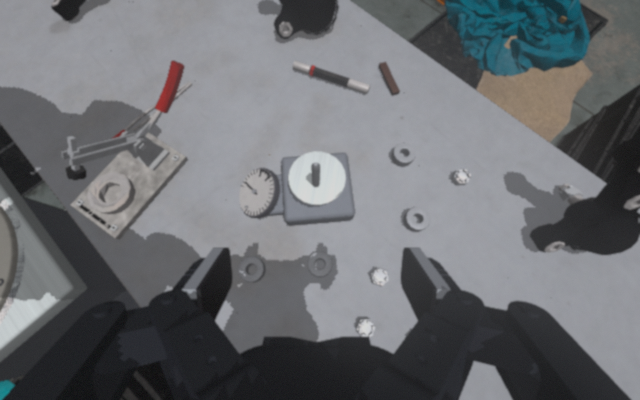

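```bash
python3 - <<'E'
from h import *
f=dict(np.load('w1.npz')); s={'ee_rot':f['ee'],'position':f['p']}
im=cv2.cvtColor(f['frame'],cv2.COLOR_RGB2BGR)
cv2.imwrite('pics/w1z.png',cv2.resize(im[140:230,230:360],None,fx=6,fy=6,interpolation=cv2.INTER_CUBIC))
C=cloud(f,s)
for (u,v) in [(254,266),(320,263),(415,218),(402,155),(380,275),(366,326)]:
    w=C[v-16:v+17,u-18:u+19,2]; m=(w>.009)&(w<.03); yy,xx=np.nonzero(m); c=np.array([xx.mean()+u-18,yy.mean()+v-16])
    print(len(xx),np.round(c,1),np.round(onplane(f,c,.0135,s)[0],4), 'topz',np.round(np.median(w[w>.014]),4))
m=(C[...,2]>.06)&(C[...,2]<.072)&(np.abs(C[...,0]-.478)<.06)&(np.abs(C[...,1]+.3)<.06)
yy,xx=np.nonzero(m); h=cv2.convexHull(np.c_[xx,yy].astype(np.float32).reshape(-1,1,2)); P=onplane(f,h.reshape(-1,2),.065,s)
c,r=cv2.minEnclosingCircle(P[:,:2].astype(np.float32)); print('pan',c,r,np.median(C[m][:,2]))
m=(C[...,2]>.08)&(C[...,2]<.14)&(np.abs(C[...,0]-.478)<.04)&(np.abs(C[...,1]+.3)<.04)
Q=C[m]; 
for a,b in [(.075,.085),(.085,.1),(.1,.115),(.115,.135)]:
    k=(Q[:,2]>a)&(Q[:,2]<b); print(a,k.sum(),Q[k].mean(0) if k.any() else 0)
print(Q[:,2].max())
E
```

```text
467 [251.7 268.7] [ 0.3384 -0.3146  0.0135] topz 0.0188
433 [320.  263.4] [ 0.4077 -0.3742  0.0135] topz 0.0187
437 [417.2 218.2] [ 0.5489 -0.4272  0.0135] topz 0.0186
380 [404.  153.1] [ 0.6142 -0.349   0.0135] topz 0.0187
247 [379.9 276.1] [ 0.4522 -0.442   0.0135] topz 0.0154
275 [365.7 327. ] [ 0.3929 -0.4701  0.0135] topz 0.0199
pan (0.4791094660758972, -0.29724815487861633) 0.03701166436076164 0.06636897640157599
0.075 11 [ 0.46871725 -0.30556629  0.08261509]
0.085 38 [ 0.46867681 -0.3053709   0.09248135]
0.1 48 [ 0.46894044 -0.30561485  0.10741094]
0.115 72 [ 0.46993615 -0.30424806  0.1221454 ]
0.1276415591175083
```

View pics/w1z.png

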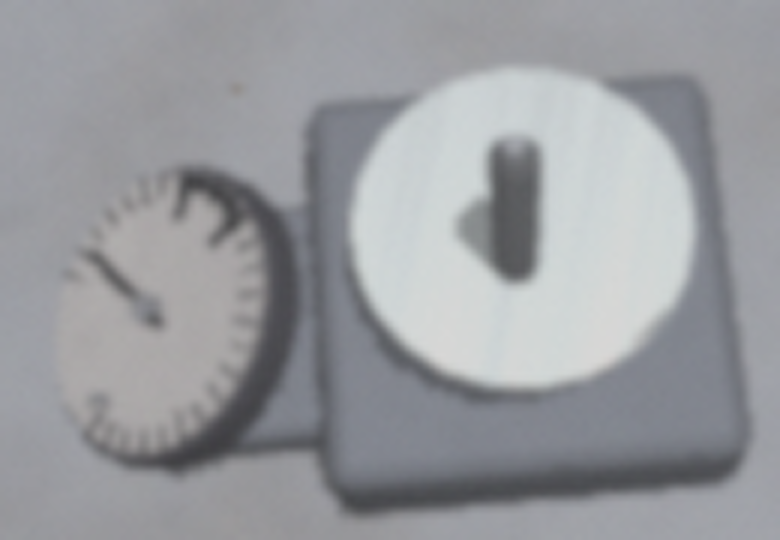

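```bash
python3 - <<'E'
from h import *
f=dict(np.load('w1.npz')); s={'ee_rot':f['ee'],'position':f['p']}
C=cloud(f,s); T=(C-f['p'])@f['ee']
for (u0,u1) in [(180,240),(395,460)]:
    m=np.zeros((400,640),bool); m[240:330,u0:u1]=1; m&=(f['depth']>0)&(f['depth']<.25)
    Q=T[m]; Q=Q[Q[:,1]>np.percentile(Q[:,1],85)]; print(len(Q),Q.max(0),Q.min(0))
p=(315.8,186.5); print('base front',onplane(f,p,.0655,s)); print('base axis',onplane(f,p,.0655,s)[0]+.005*D)
print('tip',onplane(f,(317,163.8),.1255,s))
# dial center and top view estimate of scale tip
t=dict(np.load('top0.npz')); Ct=cloud(t)
m=(Ct[...,2]>.11)&(Ct[...,2]<.14)&(np.abs(Ct[...,0]-.478)<.04)&(np.abs(Ct[...,1]+.3)<.04); print('top spindle',Ct[m],np.argwhere(m))
m=(Ct[...,2]>.06)&(Ct[...,2]<.072)&(np.abs(Ct[...,0]-.478)<.06)&(np.abs(Ct[...,1]+.3)<.06)
yy,xx=np.nonzero(m); P=onplane(t,np.c_[xx,yy],.065); print('pan top cam',cv2.minEnclosingCircle(P[:,:2].astype(np.float32)))
E
```

```text
504 [-0.04252337 -0.03946584  0.01222221] [-0.05647969 -0.05230588 -0.01107003]
547 [ 0.05636593 -0.0399664   0.01241508] [ 0.04187049 -0.05302768 -0.01044762]
base front [[ 0.46809644 -0.30597773  0.0655    ]]
base axis [ 0.47163197 -0.3024422   0.0655    ]
tip [[ 0.47193886 -0.30404772  0.1255    ]]
top spindle [[ 0.47416405 -0.30223971  0.11809465]
 [ 0.47153884 -0.30072945  0.12517812]
 [ 0.47152788 -0.30286487  0.12613806]
 [ 0.47175718 -0.30475764  0.12355736]
 [ 0.47230901 -0.30635756  0.11623632]
 [ 0.47000736 -0.29804381  0.11605192]
 [ 0.46952781 -0.30072685  0.12424786]
 [ 0.46962952 -0.30274678  0.12352072]
 [ 0.4696683  -0.30483501  0.12375829]
 [ 0.46997228 -0.30666045  0.1199402 ]
 [ 0.467664   -0.29840644  0.12003139]
 [ 0.46745275 -0.30079344  0.12427582]
 [ 0.4674669  -0.30290803  0.12491591]
 [ 0.46755542 -0.30493982  0.12436985]
 [ 0.46782686 -0.30678692  0.12091373]
 [ 0.46561265 -0.30057943  0.12040686]
 [ 0.4657098  -0.3026099   0.11969906]
 [ 0.4656966  -0.30476659  0.1208258 ]
 [ 0.46597536 -0.30660569  0.11710575]] [[198 298]
 [199 297]
 [199 298]
 [199 299]
 [199 300]
 [200 296]
 [200 297]
 [200 298]
 [200 299]
 [200 300]
 [201 296]
 [201 297]
 [201 298]
 [201 299]
 [201 300]
 [202 297]
 [202 298]
 [202 299]
 [202 300]]
pan top cam ((0.4767490029335022, -0.29778942465782166), 0.03686390072107315)
```

```bash
python3 - <<'E'
from h import *
f=dict(np.load('w1.npz')); s={'ee_rot':f['ee'],'position':f['p']}
C=cloud(f,s); T=(C-f['p'])@f['ee']
print(np.round(f['hand_eye'],3)); 
for v in range(244,300,6): print(v,[(u,round(float(f['depth'][v,u]),3),*np.round(T[v,u]*1000).astype(int)) for u in range(400,441,10)])
# project tip candidates
H=np.linalg.inv(f['hand_eye'])
for y in [0,-.013,-.02,-.04]:
  for z in(-.011,.011):
    p=H[:3,:3]@np.array([.0425,y,z])+H[:3,3]; print(y,z,f['fx']*p[0]/p[2]+f['cx'],f['fy']*p[1]/p[2]+f['cy'],p[2])
E
python3 -c "
import cv2;im=cv2.imread('pics/w1.png');cv2.imwrite('pics/fing.png',cv2.resize(im[230:330,380:520],None,fx=5,fy=5))"
```

```text
[[ 1.     0.001 -0.001 -0.   ]
 [ 0.001 -0.291  0.957 -0.17 ]
 [ 0.001 -0.957 -0.291  0.075]
 [ 0.     0.     0.     1.   ]]
244 [(400, 0.41, np.int64(118), np.int64(203), np.int64(-108)), (410, 0.41, np.int64(132), np.int64(204), np.int64(-108)), (420, 0.411, np.int64(147), np.int64(205), np.int64(-109)), (430, 0.41, np.int64(160), np.int64(203), np.int64(-108)), (440, 0.412, np.int64(175), np.int64(205), np.int64(-109))]
250 [(400, 0.407, np.int64(117), np.int64(199), np.int64(-115)), (410, 0.135, np.int64(43), np.int64(-48), np.int64(12)), (420, 0.136, np.int64(48), np.int64(-47), np.int64(11)), (430, 0.408, np.int64(160), np.int64(199), np.int64(-115)), (440, 0.409, np.int64(174), np.int64(200), np.int64(-116))]
256 [(400, 0.405, np.int64(117), np.int64(194), np.int64(-122)), (410, 0.132, np.int64(42), np.int64(-51), np.int64(11)), (420, 0.131, np.int64(46), np.int64(-52), np.int64(11)), (430, 0.404, np.int64(158), np.int64(193), np.int64(-122)), (440, 0.406, np.int64(173), np.int64(195), np.int64(-122))]
262 [(400, 0.404, np.int64(116), np.int64(191), np.int64(-129)), (410, 0.13
[... 1803 characters left out ...]
2, np.int64(43), np.int64(-67), np.int64(0)), (430, 0.108, np.int64(42), np.int64(-77), np.int64(7)), (440, 0.106, np.int64(45), np.int64(-79), np.int64(8))]
0 -0.011 382.72722335551913 247.47171059599341 0.18729169567377105
0 0.011 385.1079643867734 215.48888291193646 0.1809006818065035
-0.013 -0.011 387.4550663004982 257.3377475738635 0.1748523257582755
-0.013 0.011 390.19096678951036 223.3675659887423 0.16846131189100796
-0.02 -0.011 390.2905589272933 263.2548381862215 0.16815420349608556
-0.02 0.011 393.251770679978 228.11182969404064 0.16176318962881805
-0.04 -0.011 399.7965393750878 283.091866552075 0.1490167113184001
-0.04 0.011 403.5810460999673 244.12226624298194 0.14262569745113257
```

View pics/fing.png

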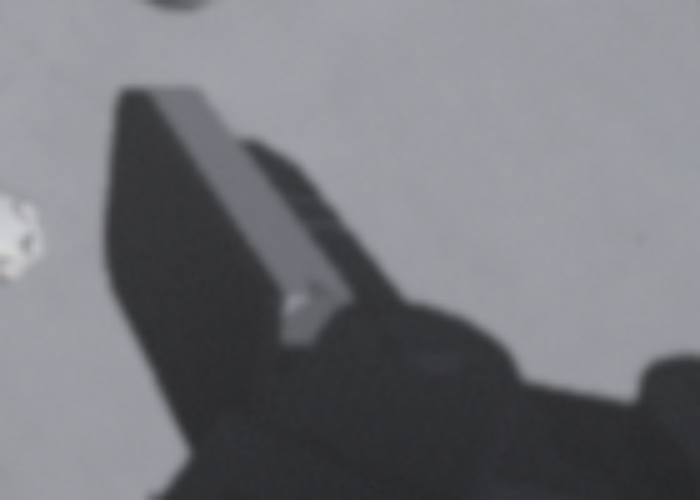

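```bash
python3 - <<'E'
from h import *
f=dict(np.load('scene0.npz')); C=cloud(f); T=(C-f['p'])@f['ee']
for u0,u1,v0,v1 in [(215,252,170,222),(305,345,170,250)]:
    Q=T[v0:v1,u0:u1].reshape(-1,3); Q=Q[(np.abs(Q[:,0])<.07)&(np.abs(Q[:,2])<.03)&(np.abs(Q[:,1])<.1)]
    Q=Q[np.argsort(-Q[:,1])][:200]; print(len(Q),np.round(Q[[0,3,10,30,60,100,150,199]],3).tolist())
E
```

```text
200 [[-0.044, -0.039, 0.002], [-0.043, -0.04, -0.004], [-0.042, -0.041, -0.003], [-0.048, -0.043, -0.013], [-0.042, -0.044, -0.001], [-0.044, -0.046, 0.001], [-0.044, -0.049, -0.013], [-0.043, -0.051, 0.0]]
200 [[0.049, -0.04, -0.004], [0.05, -0.041, -0.002], [0.05, -0.042, -0.004], [0.045, -0.044, -0.013], [0.046, -0.047, -0.013], [0.05, -0.049, -0.01], [0.056, -0.052, 0.002], [0.049, -0.054, -0.013]]
```

```bash
python3 - <<'E'
from h import *
t0=status.state()['time_s']
robot.close_gripper(30)
s=status.state(); print(s['time_s']-t0,s['finger_gap'])
f=grab_frame('wrist'); save(f,'w2.png')
C=cloud(f,s);T=(C-np.array(s['position']))@np.array(s['ee_rot'])
m=(np.abs(T[...,0])<.03)&(np.abs(T[...,2])<.03)&(T[...,1]>-.1)&(T[...,1]<.03)&(f['depth']>0)
Q=T[m];Q=Q[np.argsort(-Q[:,1])]; print(np.round(Q[[0,5,20,50,100,200]],3))
f=grab_frame('scene'); save(f,'s2.png')
C=cloud(f);T=(C-np.array(s['position']))@np.array(s['ee_rot'])
m=(np.abs(T[...,0])<.03)&(np.abs(T[...,2])<.03)&(T[...,1]>-.1)&(T[...,1]<.03)&(f['depth']>0)
Q=T[m];Q=Q[np.argsort(-Q[:,1])]; print(np.round(Q[[0,5,20,50,100,200]],3))
robot.gripper_open(); print(status.state()['time_s'])
E
```

```text
0.7666999999999997 -0.00011064347979691261
[[ 0.004 -0.03   0.011]
 [ 0.001 -0.031  0.011]
 [-0.006 -0.032  0.012]
 [-0.004 -0.034  0.012]
 [ 0.    -0.035  0.011]
 [ 0.    -0.038  0.012]]
[[-0.004 -0.03  -0.012]
 [ 0.002 -0.031 -0.012]
 [-0.007 -0.036 -0.012]
 [-0.005 -0.04  -0.014]
 [-0.003 -0.047 -0.013]
 [-0.004 -0.06  -0.012]]
3.0583
```

View pics/w2.png

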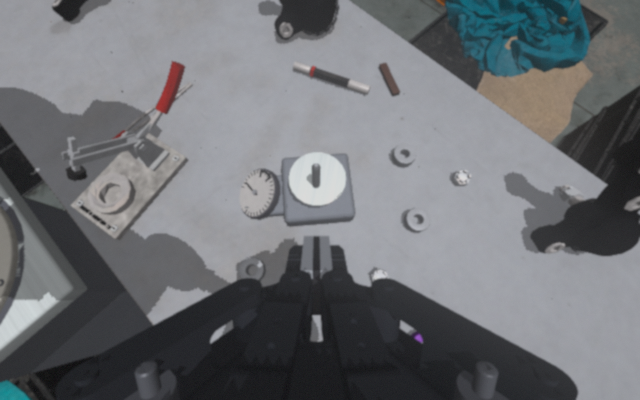

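View pics/s2.png

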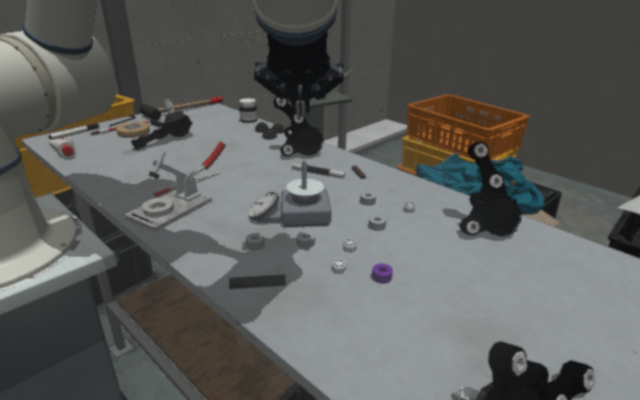

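```bash
cat >> h.py <<'E'
Y=R[:,1]
OFF=-0.031*Y   # edge of pads (gap 34) relative to reported TCP
H6=0.006
def tcp_for_collar(cx,cy,zb,dz=0.010):
    """TCP so that collar (bottom zb, centre cx,cy) sits at nominal place in the pads"""
    return np.array([cx,cy,zb+dz])+H6*D-OFF
def snap(cam,n):
    s=status.state();f=grab_frame(cam); save(f,n+'.png'); np.savez(n+'.npz',**f,ee=s['ee_rot'],p=s['position']); return f,s
def load(n):
    f=dict(np.load(n+'.npz')); return f,{'ee_rot':f['ee'],'position':f['p']}
def pick(cx,cy):
    robot.reach(tcp_for_collar(cx,cy,0.06),R)
    f0=np.array(status.state()['force'])
    robot.servo_line(tcp_for_collar(cx,cy,0.012),0.12)
    robot.servo_line(tcp_for_collar(cx,cy,0.0),0.05)
    print('dF',np.array(status.state()['force'])-f0)
    robot.close_gripper(40)
    s=status.state(); print('gap',s['finger_gap'],'dF',np.array(s['force'])-f0,s['time_s'])
E
python3 - <<'E'
from h import *
pick(.4065,-.374)
snap('wrist','w3'); snap('scene','s3')
E
```

```text
dF [-0.08498898  0.06816546 -0.00858763]
gap 0.03170373236293631 dF [-1.26187732 -0.25968721  4.73264568] 5.3167
```

View pics/w3.png

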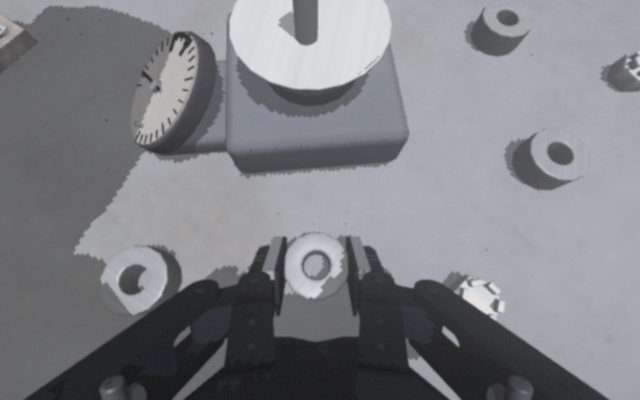

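View pics/s3.png

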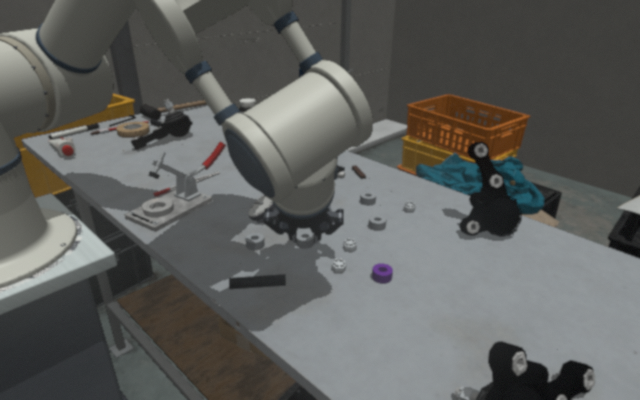

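```bash
python3 - <<'E'
from h import *
f,s=load('w3'); C=cloud(f,s)
# collar top normal
m=np.zeros((400,640),bool); m[235:300,290:345]=1; m&=(C[...,2]>.012)&(C[...,2]<.03)
Q=C[m]; c=Q.mean(0); u,sv,vt=np.linalg.svd(Q-c); print('top',c,vt[2],len(Q))
robot.servo_line(tcp_for_collar(.4065,-.374,.03),0.1)
S=np.array([.4718,-.3025])-.055*D[:2]
robot.servo_line(tcp_for_collar(*S,.145),0.2)
f,s=snap('wrist','w4'); print(s['time_s'],s['force'],s['finger_gap'],s['qpos'][0])
E
```

```text
top [ 0.40630981 -0.37415753  0.01851936] [2.54893714e-04 1.46903015e-03 9.99998888e-01] 2617
6.625 [-0.01009055  0.82662646 -1.84871553] 0.031625973742991996 -1.1064583647750004
```

View pics/w4.png

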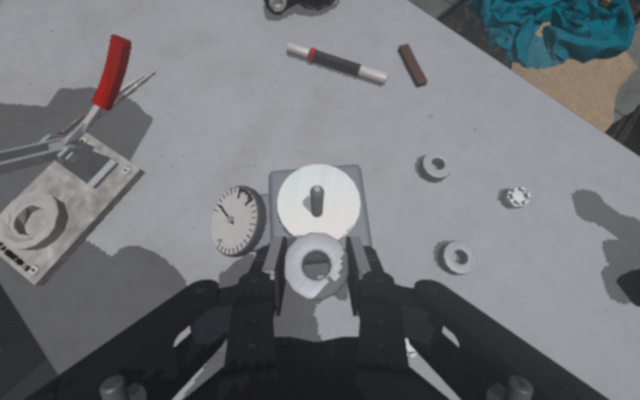

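```bash
cat >> h.py <<'E'
def ringc(f,s,guess,zt):
    """centre of collar top annulus from depth cloud"""
    C=cloud(f,s); m=(np.hypot(C[...,0]-guess[0],C[...,1]-guess[1])<.022)&(np.abs(C[...,2]-zt)<.006)&(f['depth']>0)
    n,l,stt,cc=cv2.connectedComponentsWithStats(m.astype(np.uint8)); k=1+np.argmax(stt[1:,4]); mm=(l==k).astype(np.uint8)
    zt=np.median(C[mm>0][:,2])
    cs,h=cv2.findContours(mm,cv2.RETR_CCOMP,cv2.CHAIN_APPROX_NONE)
    out={'z':round(float(zt),4)}
    for c,hh in zip(cs,h[0]):
        if len(c)<15: continue
        P=onplane(f,c.reshape(-1,2),zt,s)[:,:2]
        A=np.c_[2*P,np.ones(len(P))]; x=np.linalg.lstsq(A,(P**2).sum(1),rcond=None)[0]
        out['outer' if hh[3]<0 else 'hole']=(np.round(x[:2],4),round(float(np.sqrt(x[2]+x[:2]@x[:2])),4))
    return out
def spind(f,s,guess=(.472,-.3025),zlo=.08,zhi=.116):
    """spindle axis from surface points: add mean visible-surface offset"""
    C=cloud(f,s); m=(np.hypot(C[...,0]-guess[0],C[...,1]-guess[1])<.014)&(C[...,2]>zlo)&(C[...,2]<zhi)&(f['depth']>0)
    Q=C[m]; cam=pose(f,s)[1]; d=Q.mean(0)[:2]-cam[:2]; d/=np.linalg.norm(d)
    # circle r=5 fit
    from scipy.optimize import least_squares
    r=least_squares(lambda p:np.hypot(Q[:,0]-p[0],Q[:,1]-p[1])-.005,Q.mean(0)[:2]+.004*d,loss='soft_l1',f_scale=.0005)
    return r.x,len(Q),C[(np.hypot(C[...,0]-guess[0],C[...,1]-guess[1])<.014)&(f['depth']>0)][:,2].max()
E
python3 - <<'E'
from h import *
f,s=load('w4'); S=np.array([.4718,-.3025])-.055*D[:2]
print('nominal',S,ringc(f,s,S,.163)); print(spind(f,s))
f,s=load('w1'); print(spind(f,s))
f,s=load('w4'); C=cloud(f,s)
m=(np.abs(C[...,2]-.0655)<.006)&(np.hypot(C[...,0]-.478,C[...,1]+.298)<.045); yy,xx=np.nonzero(m); P=onplane(f,np.c_[xx,yy],.065,s)
print('pan',cv2.minEnclosingCircle(P[:,:2].astype(np.float32)))
E
```

```text
nominal [ 0.43290913 -0.34139087] {'z': 0.1623, 'outer': (array([ 0.4331, -0.3406]), 0.018), 'hole': (array([ 0.4326, -0.3408]), 0.0069)}
(array([ 0.47120189, -0.30285402]), 164, np.float64(0.12734765211125013))
(array([ 0.47143811, -0.30266645]), 98, np.float64(0.1276415591175083))
pan ((0.4787580370903015, -0.29758667945861816), 0.03714492544531822)
```

```bash
cat >> h.py <<'E'
def lower(cx,cy,z0,z1,step,flim,f0,v=0.06):
    z=z0
    while z>z1+1e-6:
        z=max(z-step,z1); robot.servo_line(tcp_for_collar(cx,cy,z),v)
        s=status.state(); d=np.array(s['force'])-f0
        print('%.4f t=%.2f'%(z,s['time_s']),np.round(d,2))
        if d[2]>flim or np.hypot(d[0],d[1])>8: print('STOP'); break
    return z
E
python3 - <<'E'
from h import *
P=(.4714,-.3034)
robot.servo_line(tcp_for_collar(*P,.145),0.12)
robot.servo_line(tcp_for_collar(*P,.131),0.08)
f0=np.array(status.state()['force']); np.save('f0.npy',f0); print(f0)
z=lower(*P,.131,.110,.003,2.0,f0)
E
```

```text
[-0.35599263 -0.91952942 -0.55017217]
0.1280 t=7.85 [-0.61  2.35  0.66]
0.1250 t=8.10 [-0.2   1.08 -1.4 ]
0.1220 t=8.35 [ 0.47  1.17 -0.46]
0.1190 t=8.60 [ 0.38  1.68 -0.5 ]
0.1160 t=8.85 [-0.08  0.54 -1.05]
0.1130 t=9.10 [ 0.21  0.59 -0.65]
0.1100 t=9.35 [ 0.57  0.13 -0.79]
```

```bash
python3 - <<'E'
from h import *
P=(.4714,-.3034); f0=np.load('f0.npy')
robot.servo_line(tcp_for_collar(*P,.09),0.06); s=status.state(); print(s['force']-f0)
z=lower(*P,.09,.072,.009,2.5,f0)
z=lower(*P,z,.066,.0015,1.6,f0,.05)
robot.wait(.1); print(status.state()['force']-f0)
f,s=snap('wrist','w5'); 
E
```

```text
[ 0.95886448  0.46294851 -0.99577607]
0.0810 t=10.13 [-0.1   1.99 -0.31]
0.0720 t=10.43 [0.73 0.91 0.62]
0.0705 t=10.68 [ 0.03  1.72 -0.81]
0.0690 t=10.93 [0.54 0.97 0.56]
0.0675 t=11.18 [ 0.46  0.98 -0.9 ]
0.0660 t=11.43 [ 0.68  0.85 -0.29]
[0.42667034 0.83561271 0.26227842]
```

View pics/w5.png

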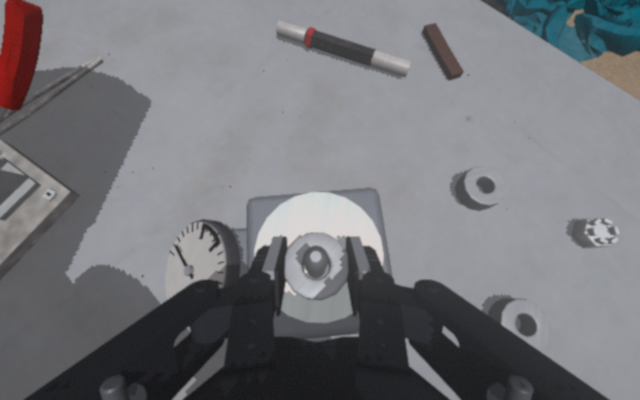

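```bash
python3 - <<'E'
from h import *
P=(.4714,-.3034); f0=np.load('f0.npy')
lower(*P,.066,.0645,.00075,2,f0,.03)
robot.gripper_open(); s=status.state(); print(s['finger_gap'],s['force']-f0,s['time_s'])
robot.servo_line(tcp_for_collar(P[0],P[1],.150),0.2)   # straight up past the spindle
f,s=snap('wrist','w6'); print(s['time_s'])
im=cv2.cvtColor(f['frame'],cv2.COLOR_RGB2BGR); cv2.imwrite('pics/w6.png',im)
E
```

```text
0.0653 t=11.83 [1.12 0.35 0.27]
0.0645 t=12.08 [0.86 1.84 0.92]
0.08546494269082294 [0.45321441 2.0289319  0.03603175] 12.6583
13.2333
```

View pics/w6.png

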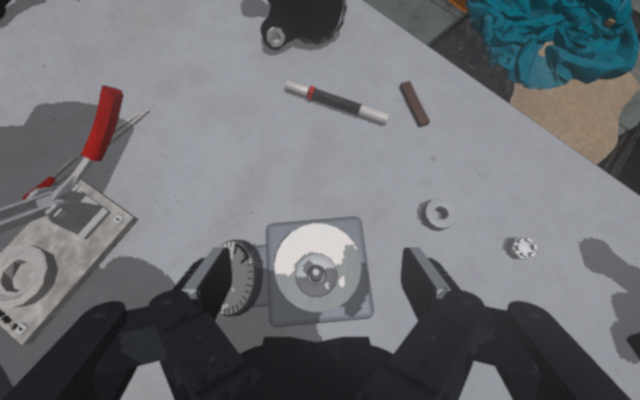

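```bash
python3 - <<'E'
from h import *
c=(.3376,-.3143)
robot.servo_line(tcp_for_collar(.44,-.31,.16),.25)
pick(*c)
robot.servo_line(tcp_for_collar(*c,.04),0.12)
S=np.array([.4714,-.3028])-.055*D[:2]
robot.servo_line(tcp_for_collar(*S,.145),0.22)
robot.wait(.1)
f,s=snap('wrist','w7'); print(s['time_s'],s['finger_gap'],s['qpos'][0])
print(S,ringc(f,s,S,.163)); print(spind(f,s,zlo=.092))
im=cv2.cvtColor(f['frame'],cv2.COLOR_RGB2BGR); cv2.imwrite('pics/w7z.png',cv2.resize(im[150:310,190:380],None,fx=4,fy=3.7,interpolation=cv2.INTER_CUBIC))
E
```

```text
dF [-0.59518755 -0.05351445 -1.03736784]
gap 0.03259908222140494 dF [-4.21379499 -1.30189903  7.73622211] 15.6833
17.075 0.03269966061046339 -1.1080644305534608
[ 0.43250913 -0.34169087] {'z': 0.162, 'outer': (array([ 0.4322, -0.3407]), 0.0181), 'hole': (array([ 0.4314, -0.3407]), 0.0068)}
(array([ 0.47116692, -0.30287097]), 119, np.float64(0.1266638136148639))
```

View pics/w7z.png

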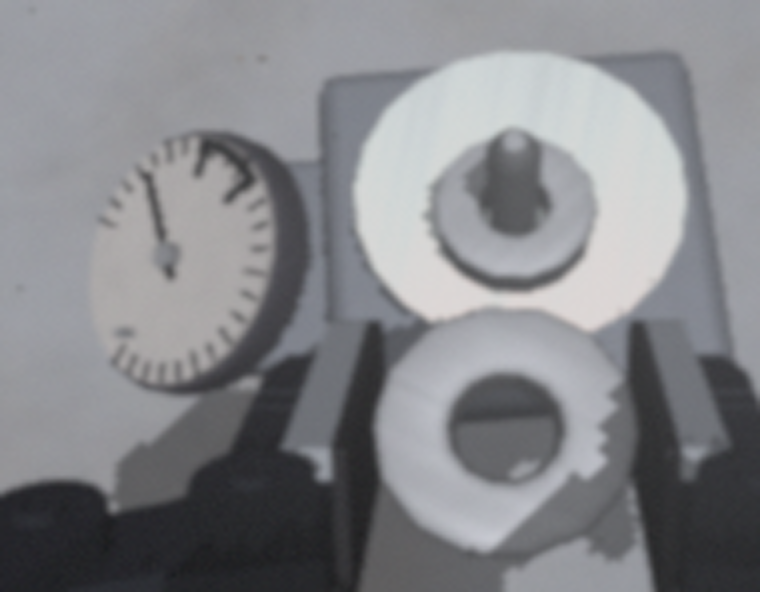

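```bash
cat >> h.py <<'E'
def thread(P,zseat):
    robot.servo_line(tcp_for_collar(*P,.145),0.12)
    robot.servo_line(tcp_for_collar(*P,.131),0.08); robot.wait(.1)
    f0=np.mean([ (robot.wait(.02),status.state()['force'])[1] for _ in range(3)],0); np.save('f0.npy',f0)
    z=lower(*P,.131,.113,.003,2.8,f0)
    if z>.1131: return z
    z=lower(*P,z,zseat+.005,.01,2.8,f0)
    if z>zseat+.0051: return z
    return lower(*P,z,zseat-.0005,.0011,2.5,f0,.04)
E
python3 - <<'E'
from h import *
z=thread((.4719,-.3039),.0830); robot.wait(.1); print(z,status.state()['force']-np.load('f0.npy'))
f,s=snap('wrist','w8'); print(s['time_s'])
E
```

```text
0.1280 t=18.46 [ 0.67 -0.37  0.42]
0.1250 t=18.71 [ 0.28  0.06 -0.1 ]
0.1220 t=18.96 [-0.08 -0.17  0.78]
0.1190 t=19.21 [-0.04 -0.57 -0.27]
0.1160 t=19.46 [-0.55 -1.18 -0.2 ]
0.1130 t=19.71 [ 0.09  0.05 -0.42]
0.1030 t=20.02 [ 0.16 -0.28  0.48]
0.0930 t=20.34 [ 0.33 -0.53 -0.33]
0.0880 t=20.59 [ 0.67 -0.88 -1.01]
0.0869 t=20.84 [ 0.35 -0.6  -0.48]
0.0858 t=21.09 [ 0.62 -0.95 -0.82]
0.0847 t=21.34 [ 1.38 -1.12 -0.08]
0.0836 t=21.59 [ 0.92  0.34 -0.9 ]
0.0825 t=21.84 [-0.36 -0.66  0.55]
0.0825 [-0.05152325 -0.73970546  0.25754072]
21.9417
```

View pics/w8.png

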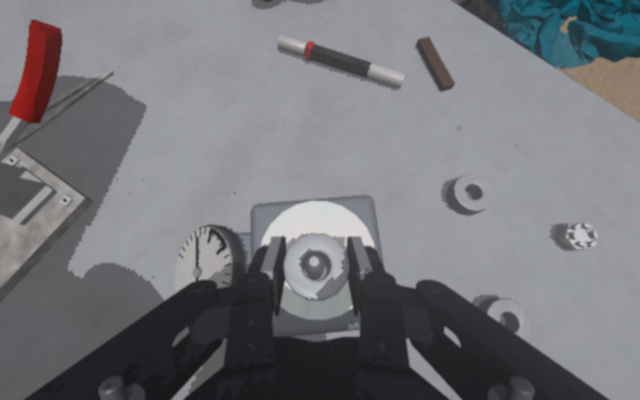

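```bash
python3 - <<'E'
from h import *
P=(.4719,-.3039); f0=np.load('f0.npy')
lower(*P,.0825,.0815,.001,2.5,f0,.03)
robot.gripper_open()
robot.servo_line(tcp_for_collar(P[0],P[1],.150),0.2)
q=P-np.array(.06)*D[:2]
robot.servo_line(tcp_for_collar(*q,.150),.25); robot.wait(.1)
f,s=snap('wrist','w9'); print(s['time_s'])
im=cv2.cvtColor(f['frame'],cv2.COLOR_RGB2BGR); cv2.imwrite('pics/w9z.png',cv2.resize(im[150:310,190:380],None,fx=4,fy=3.7,interpolation=cv2.INTER_CUBIC))
E
```

```text
0.0815 t=22.24 [-0.06 -1.01  1.37]
23.7917
```

View pics/w9z.png

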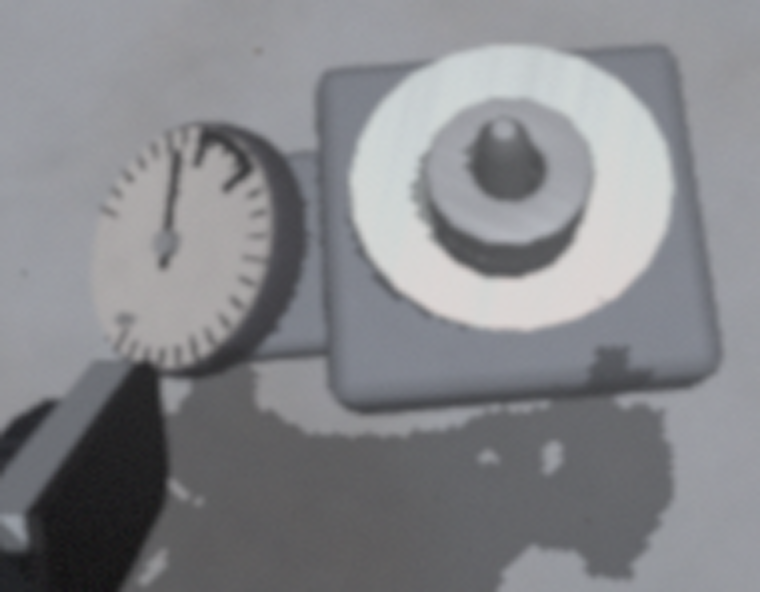

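View pics/w9.png

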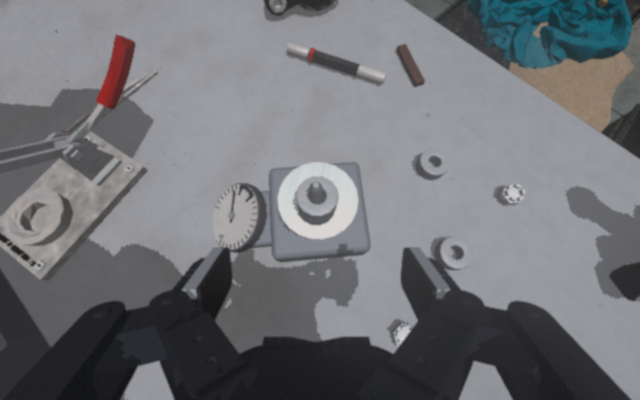

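```bash
python3 - <<'E'
from h import *
f,s=load('w9'); r=ringc(f,s,(.5485,-.427),.0185); print(r)
c=(.5482,-.427)
pick(*c)
robot.servo_line(tcp_for_collar(*c,.10),0.2)
S=np.array([.4714,-.3028])-.055*D[:2]
robot.servo_line(tcp_for_collar(*S,.145),0.22)
robot.wait(.1)
f,s=snap('wrist','w10'); print(s['time_s'],s['finger_gap'],s['qpos'][0])
print(S,ringc(f,s,S,.163)); print(spind(f,s,zlo=.108,zhi=.118))
E
```

```text
{'z': 0.0185, 'outer': (array([ 0.5473, -0.4264]), 0.0168), 'hole': (array([ 0.5472, -0.4263]), 0.0066)}
dF [ 0.69884654 -1.47485748  1.16614325]
gap 0.032772399424117755 dF [-1.45730526 -1.19536727  7.60729898] 26.05
27.6333 0.03234352813665123 -1.1063139288937942
[ 0.43250913 -0.34169087] {'z': 0.1625, 'outer': (array([ 0.4332, -0.3417]), 0.0181), 'hole': (array([ 0.4328, -0.3423]), 0.0068)}
(array([ 0.47117122, -0.30287927]), 71, np.float64(0.12559051782744401))
```

View pics/w10.png

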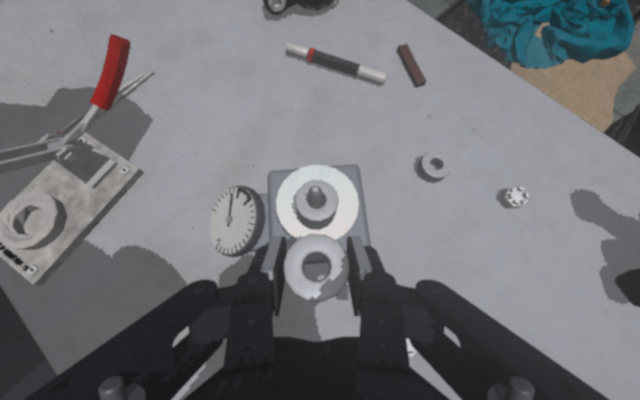

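```bash
python3 - <<'E'
from h import *
P=(.4707,-.3026)
z=thread(P,.0995); robot.wait(.1); f0=np.load('f0.npy'); print(z,status.state()['force']-f0)
snap('wrist','w11')
if z<.0996:
    lower(*P,z,z-.001,.001,2.5,f0,.03)
    robot.gripper_open()
    robot.servo_line(tcp_for_collar(P[0],P[1],.160),0.15)
    q=P-np.array(.06)*D[:2]
    robot.servo_line(tcp_for_collar(*q,.160),.2); robot.wait(.8)
f,s=snap('wrist','w12'); snap('scene','s12'); snap('top','t12'); print(s['time_s'])
im=cv2.cvtColor(f['frame'],cv2.COLOR_RGB2BGR); cv2.imwrite('pics/w12z.png',cv2.resize(im[150:310,190:380],None,fx=4,fy=3.7,interpolation=cv2.INTER_CUBIC))
E
```

```text
0.1280 t=29.02 [ 1.29  1.59 -0.48]
0.1250 t=29.27 [-0.65  0.49 -1.52]
0.1220 t=29.52 [ 0.61 -0.82 -0.99]
0.1190 t=29.77 [ 0.27  0.62 -1.32]
0.1160 t=30.02 [-0.07 -0.8   0.42]
0.1130 t=30.27 [ 0.97 -0.44 -0.57]
0.1045 t=30.56 [ 0.45 -1.39  0.3 ]
0.1034 t=30.81 [ 0.85 -0.52  0.17]
0.1023 t=31.06 [-0.17 -1.05 -0.3 ]
0.1012 t=31.31 [-0.06 -0.18 -0.1 ]
0.1001 t=31.56 [ 0.34  0.07 -0.91]
0.0990 t=31.81 [0.15 0.44 0.04]
0.099 [ 0.61017931 -0.08200173  0.28591067]
0.0980 t=32.21 [0.09 0.12 1.17]
34.5917
```

View pics/w12z.png

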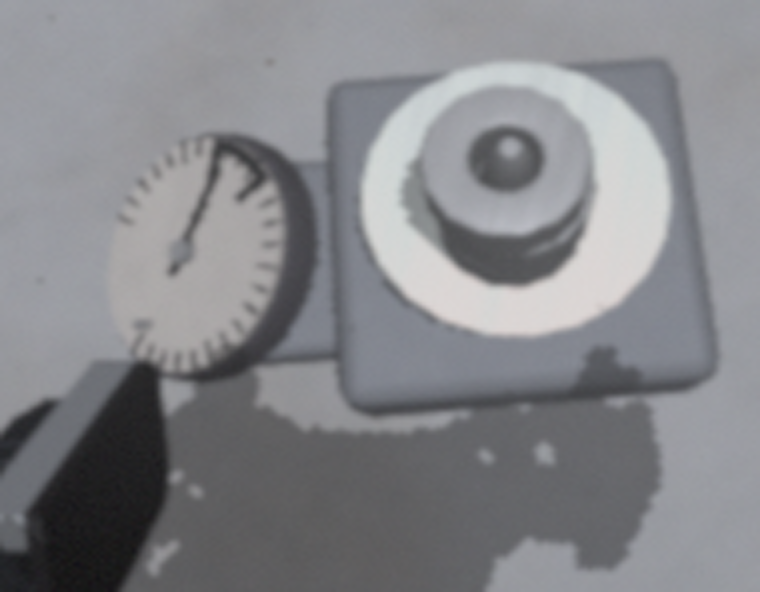

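View pics/s12.png

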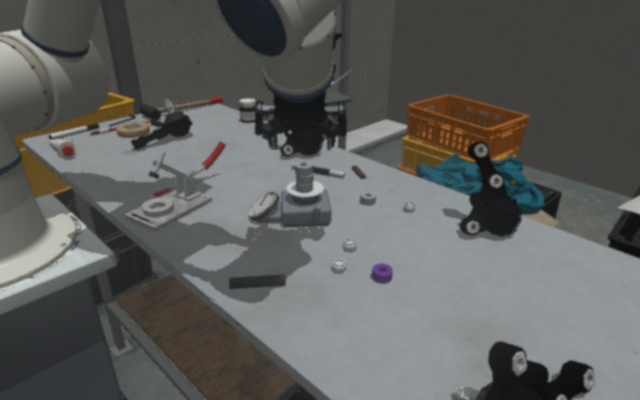

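```bash
python3 - <<'E'
from h import *
R2=RR(35,-75); D2=np.array([R2[0,1],R2[1,1],0]);D2/=np.linalg.norm(D2)
dial=np.array([.414,-.249,0])
for b in (.085,):
    p=dial-b*D2+[0,0,.17]
    q=kin.inverse_kinematics(p,R2); print(p,np.round(q,2))
robot.servo_line(p,0.15,rot=R2); robot.wait(.3)
f,s=snap('wrist','w13'); print(s['time_s'])
E
```

```text
[ 0.3318963  -0.27099962  0.17      ] [-1.36  0.29  2.1   0.78  0.95 -0.58]
36.05
```

View pics/w13.png

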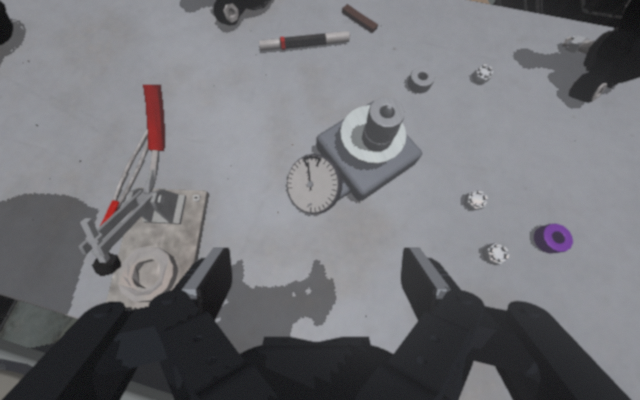

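```bash
python3 - <<'E'
from h import *
s=status.state(); p=np.array(s['position'])+[0.01,.0,-.09]
robot.servo_line(p,0.12); robot.wait(.3)
f,s=snap('wrist','w14'); print(s['time_s'])
f=dict(f); np.save('w14.npy',f['frame'])
E
```

```text
37.3083
```

View pics/w14.png

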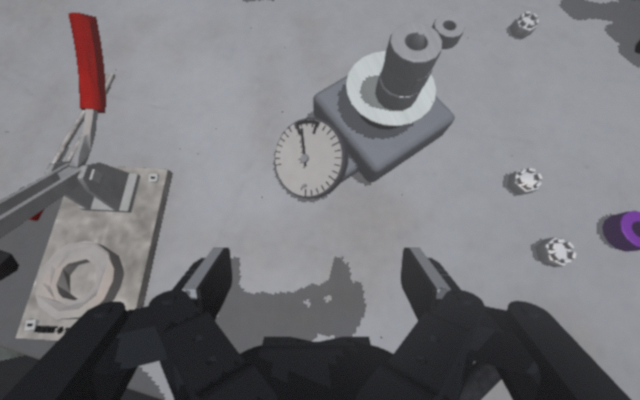

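```bash
python3 - <<'E'
from h import *
f,s=load('w14'); C=cloud(f,s)
# dial plane fit
hub=(305,158); m=np.zeros((400,640),bool); yy,xx=np.mgrid[0:400,0:640]
m=((xx-308)**2+(yy-158)**2<28**2)&(f['depth']>0)
Q=C[m]; c=Q.mean(0); n=np.linalg.svd(Q-c)[2][2]; n*=np.sign(n[2])
print('plane',c,n)
Rc,cc=pose(f,s)
def ray(uv):
    uv=np.atleast_2d(uv).astype(float); d=np.c_[(uv[:,0]-f['cx'])/f['fx'],(uv[:,1]-f['cy'])/f['fy'],np.ones(len(uv))]@Rc.T
    return cc+d*(((c-cc)@n)/(d@n))[:,None]
# dial rectified image: axes on plane
up=np.cross(n,[0,0,1]); ex=up/np.linalg.norm(up); ey=np.cross(n,ex) # in-plane
# map: rectified pixel (i) -> 3D -> image
N=560; mmpp=0.08/N
g=(np.arange(N)-N/2)*mmpp
# choose image x = ex' so that cw as seen from front: x right=a, y down=b with a x b = -n
a=ex; b=-np.cross(n,a)
P=c+g[None,:,None]*a+g[:,None,None]*b
pc=(P-cc)@Rc; u=(f['fx']*pc[...,0]/pc[...,2]+f['cx']).astype(np.float32); v=(f['fy']*pc[...,1]/pc[...,2]+f['cy']).astype(np.float32)
im=cv2.cvtColor(f['frame'],cv2.COLOR_RGB2BGR)
r=cv2.remap(im,u,v,cv2.INTER_CUBIC); cv2.imwrite('pics/dial.png',r); np.save('dial.npy',r)
E
```

```text
plane [ 0.41234763 -0.24423767  0.03101328] [-0.44389817  0.36705916  0.81744846]
```

View pics/dial.png

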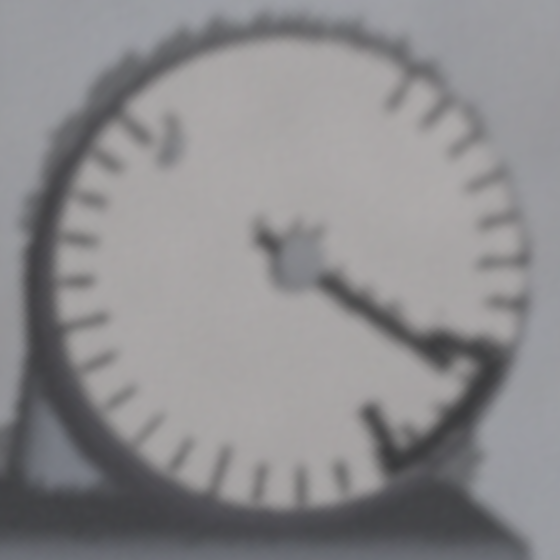

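```bash
python3 - <<'E'
import numpy as np,cv2
r=cv2.cvtColor(np.load('dial.npy'),cv2.COLOR_BGR2GRAY)
# dial face circle
m=(r>135).astype(np.uint8); m[480:]=0
# needle dark pixels between radius 35..135 of hub
yy,xx=np.mgrid[0:560,0:560]; d=np.hypot(xx-298,yy-260); k=(r<75)&(d>35)&(d<125)&(xx>298)&(yy>262)
P=np.c_[xx[k],yy[k]].astype(np.float32); vx,vy,x,y=cv2.fitLine(P,cv2.DIST_HUBER,0,.01,.01).ravel(); print(len(P),'needle deg',np.degrees(np.arctan2(vy,vx)),x,y)
k2=(r<95)&(d<60); 
# tick endpoints by hand -> concurrency point
T=np.array([[(402,85),(388,108)],[(480,130),(452,155)],[(505,180),(470,187)],[(520,262),(480,264)],[(58,280),(95,280)],[(62,322),(103,318)],[(105,368),(135,350)],[(218,490),(226,450)],[(300,505),(300,468)],[(75,195),(103,202)],[(125,110),(150,140)]],float)
# circle through ticks' outer ends
o=T[:,0]; A=np.c_[2*o,np.ones(len(o))]; s=np.linalg.lstsq(A,(o**2).sum(1),rcond=None)[0]; c=s[:2]; print('centre',c,np.sqrt(s[2]+c@c))
for n,p in dict(m1o=(503,353),m1i=(430,338),m2o=(393,465),m2i=(370,408),zero=(395,97)).items(): print(n,np.degrees(np.arctan2(p[1]-c[1],p[0]-c[0])))
E
```

```text
Traceback (most recent call last):
cv2.error: OpenCV(4.12.0) /io/opencv/modules/imgproc/src/linefit.cpp:50: error: (-215:Assertion failed) count > 0 in function 'fitLine2D_wods'
```

```bash
python3 - <<'E'
import numpy as np,cv2
r=cv2.cvtColor(np.load('dial.npy'),cv2.COLOR_BGR2GRAY)
yy,xx=np.mgrid[0:560,0:560]; d=np.hypot(xx-298,yy-260)
for th in (95,105,115):
  k=(r<th)&(d>35)&(d<125)&(xx>298)&(yy>262)
  P=np.c_[xx[k],yy[k]].astype(np.float32)
  if len(P): vx,vy,x,y=cv2.fitLine(P,cv2.DIST_HUBER,0,.01,.01).ravel(); print(th,len(P),'needle deg',np.degrees(np.arctan2(vy,vx)),x,y)
o=np.array([(402,85),(480,130),(505,180),(520,262),(58,280),(62,322),(105,368),(218,490),(300,505),(75,195),(125,110)],float)
A=np.c_[2*o,np.ones(len(o))]; s=np.linalg.lstsq(A,(o**2).sum(1),rcond=None)[0]; c=s[:2]; print('centre',c,np.sqrt(s[2]+c@c))
for n,p in dict(m1o=(503,353),m1i=(430,338),m2o=(393,465),m2i=(370,408),zero=(395,97)).items(): print(n,np.degrees(np.arctan2(p[1]-c[1],p[0]-c[0])))
E
```

```text
95 1053 needle deg 33.93866 363.43027 306.4401
105 1383 needle deg 33.818092 363.36142 306.2615
115 1733 needle deg 33.659897 363.5036 306.0191
centre [292.17635759 272.2315773 ] 229.1410284223527
m1o 20.962283104747744
m1i 25.510131255926122
m2o 62.389089143729954
m2i 60.178289564734364
zero -59.596135820979946
```

```bash
python3 - <<'E'
from h import *
robot.servo_line(np.array(status.state()['position'])+[-.03,-.03,.12],0.15); robot.wait(.3)
f,s=snap('top','t15'); a=dict(np.load('top0.npz'))
for n,(u,v) in {'n0':(359,132),'n2':(360,213),'n3':(372,239),'c0':(323,145),'pur':(400,225)}.items():
    o=[]
    for g in (a,f):
        C=cloud(g)[v-12:v+13,u-12:u+13,2]; yy,xx=np.nonzero((C>.009)&(C<.035)); o.append((len(xx),round(xx.mean(),1),round(yy.mean(),1)))
    print(n,o)
C=cloud(f); m=(np.hypot(C[...,0]-.471,C[...,1]+.303)<.018)&(C[...,2]>.09); Q=C[m]; Q=Q[Q[:,2]<.122]; print('stack top',np.median(Q[:,2]),status.state()['time_s'],status.state()['force'])
E
```

```text
n0 [(73, np.float64(11.3), np.float64(11.7)), (72, np.float64(11.3), np.float64(11.6))]
n2 [(71, np.float64(12.0), np.float64(12.0)), (72, np.float64(12.0), np.float64(12.1))]
n3 [(74, np.float64(11.9), np.float64(12.1)), (75, np.float64(11.9), np.float64(12.0))]
c0 [(138, np.float64(11.5), np.float64(11.1)), (137, np.float64(11.5), np.float64(11.1))]
pur [(145, np.float64(11.5), np.float64(11.5)), (143, np.float64(11.6), np.float64(11.5))]
stack top 0.11604550219638121 38.7083 [ 0.36023667 -0.24296739 -0.61780752]
```

View pics/t15.png

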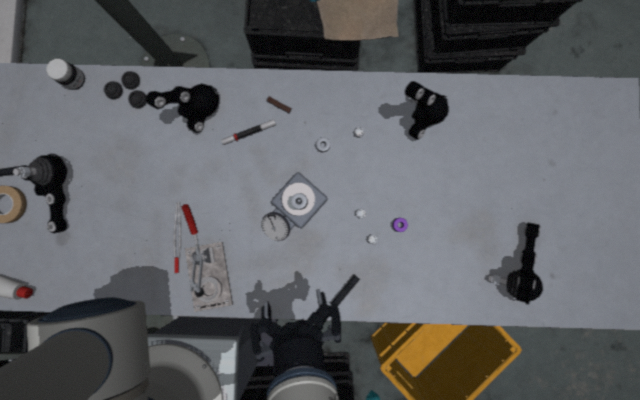

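```bash
python3 -c "
from station import job; print(job.finish_job())"
```

```text
the job is handed in; nothing more can be done
None
```

I threaded three collars over the spindle one at a time, with the tool leaned 35°. The fourth collar stays on the table, and I handed the job in at about 39 s.

**Needle:** a flattened close-up of the dial gives about 1.63 rad, inside the 1.45–2.09 span. An earlier oblique view seemed to put the needle right at the first heavy mark. I took that for parallax, because the needle stands above the dial face, and checked it with the close-up.

**Stack:** its top measures 116.0 mm against about 116.7 mm expected for three collars lying flat.

**Pan:** vertical contact force while lowering and seating the collars stayed under about 1.5 N, so the needle never came near the stop pin.

**Nuts and spares:** the three nuts, the spare collar and the purple ring sit within 0.1 pixel of where they started in the top view. The gripper was well clear of everything at hand-in.

**Disagreement:** both cameras showed the fingertips about 30 mm behind the stated tool point when shut, and about 42 mm when open. I worked from the measured positions. Closing on each collar also showed a brief 5–8 N vertical force at the table, with no visible effect.

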